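# Lock the fastener case's four clips

## Task

The larger fastener case has its lid on but its four side clips are still sticking out. Flip all four clips down flat against its sides, without shoving the case away or tipping it up, and leave the smaller case where it stands.

Things in the scene. Friction and masses are not known exactly. Their poses are not given: they have to be found in the camera images.
- case: The larger snap-lock case, 2.6 kg, loose: grey body 148 x 112 mm, metal-coloured lid 160 x 124 mm already pressed on, rim 75 mm high (ribs to 80). A black clip is hinged in the middle of each side of the lid. Origin: centre of the underside; z up, x along the longer side. Clips near, far, left, right are at its -x, +x, +y, -y. Turned at most 0.4 rad from the world axes.
- small_case: The smaller case of the same build, 104 x 104 mm over its clips and 57 mm tall, 0.9 kg, loose, its four clips already down: a bystander. Origin: centre of the underside, z up.
- clip_near (a joint): Clip on the short side at -x: black plate 46 mm wide, 36 mm from hinge to free edge, 4 mm thick, 6 mm lip at the free edge. Level hinge line along that side through (-84, 0, 68) mm in the case's frame. Rad: 0 = straight down flat on the side (stop, free edge 32 mm above the bench), 1.57 = straight out level, more = higher (stop 1.85). Friction 0.035 N m, no spring: stays where left.
- clip_far (a joint): Clip on the short side at +x: black plate 46 mm wide, 36 mm from hinge to free edge, 4 mm thick, 6 mm lip at the free edge. Level hinge line along that side through (84, 0, 68) mm in the case's frame. Rad: 0 = straight down flat on the side (stop, free edge 32 mm above the bench), 1.57 = straight out level, more = higher (stop 1.85). Friction 0.035 N m, no spring: stays where left.
- clip_left (a joint): Clip on the long side at +y: black plate 46 mm wide, 36 mm from hinge to free edge, 4 mm thick, 6 mm lip at the free edge. Level hinge line along that side through (0, 66, 68) mm in the case's frame. Rad: 0 = straight down flat on the side (stop, free edge 32 mm above the bench), 1.57 = straight out level, more = higher (stop 1.85). Friction 0.035 N m, no spring: stays where left.
- clip_right (a joint): Clip on the long side at -y: black plate 46 mm wide, 36 mm from hinge to free edge, 4 mm thick, 6 mm lip at the free edge. Level hinge line along that side through (0, -66, 68) mm in the case's frame. Rad: 0 = straight down flat on the side (stop, free edge 32 mm above the bench), 1.57 = straight out level, more = higher (stop 1.85). Friction 0.035 N m, no spring: stays where left.
There are look-alikes about, which are no part of the job. Leave any red look-alike of the case alone.

How it is judged:
By the outcome, as a careful person would: the job done as asked, in the order asked, and still so for the second after the job is handed in, with the robot touching nothing.
It also fails if it takes over 48 s, if anything falls off the work surface, if the arm or the gripper's body presses on something with over 40 N, if the wrist force passes 120 N, or if a joint passes its speed limit or range.

## Robot

A 7-joint arm with a two-finger parallel gripper is mounted at the origin on the work surface; the furniture and walls round the work are solid. World frame = base frame: x ahead of the robot, y to its left, z up, the work surface at z = 0. Lengths are in mm, angles in rad, forces in N, time in s.
With the tool pointing down it reaches from about 400 to 900 mm from the base axis. Payload 5.6 kg.
Tool frame: the origin (TCP) lies midway between the tips of the shut fingers; the grasp point (between the pads) lies 19 mm behind it; x points along the fingers, y is the direction in which the jaws open and shut, and the axes are right-handed (so a half turn about x gives the same grasp; the last joint's range is limited). The gripper opens to 92 mm and grips with 3 to 60 N. Pads are 20 mm wide; open, the fingers measure 128 mm over their backs; the gripper's body (75 mm by 189 mm) begins 69 mm behind the grasp point.
Start: joints at [1.157, 0.468, -0.012, 1.603, 0.006, 1.071, -0.056], TCP at [235.494, -605.848, 214.592] pointing down, gripper open.
Joint ranges: [-2.53, 2.53], [-0.31, 2.02], [-1.57, 1.55], [0.28, 2.44], [-1.29, 4.43], [0.15, 1.84], [-2.92, 2.92]. Speed limits (rad/s): [2.57, 2.57, 3.14, 3.14, 3.14, 3.14, 3.14].

## Interface

Orientations are given as a rotation vector (axis times angle).
In Python, from cell import robot, grip, kin, viewer gives the robot as it stands. Calls block until the motion is done:
- robot.movep(position, orientation): joint-space move of the TCP to a pose.
- robot.servo_line(position, feed=150, rotation=None): straight line of the TCP; rotation=None keeps the orientation; feed is the mean speed in mm/s.
- robot.goto_joints(angles): joint-space move.
- grip(opening, newtons=None): opening from 0.0 (shut) to 1.0 (fully open); newtons is the grip in N (None keeps the last); returns when the fingers have stopped.
- robot.hold(seconds).
- kin.ik(position, orientation): joint angles nearest the present ones, or None.
- robot.observe(): the state.
- viewer.read_camera(name): name is "scene" or "top" or "wrist"; returns the picture (384x512x3 uint8, red, green, blue); there is no depth.
- viewer.camera_info(name): a dict with "camera_matrix" (3x3 intrinsics, pixels), "R" (3x3) and "t" (3): a world point X has camera coordinates R X + t. Camera axes: x right, y down, z forward; pixel columns grow to the right and rows downward; lengths in mm; the calibration is good to about 2 mm. The wrist camera is an equidistant fisheye: a pixel r from the principal point sees the ray r / f radians off the axis. A picture is of the moment at which its call begins: read the wrist's pose just before it. camera_info takes no time and is no camera call; for the wrist camera it gives the pose at the moment of the call.
A pose or a line that the arm cannot do raises robot.IKError and nothing moves.
- robot.job_done(): hands the job in, once; it reports no verdict.
Trained networks look in the newest picture that a camera, given by its name, has taken for a name from the list of things; names that differ only in an ending like _2 or _b are one class to them, and where a whole thing is asked for, a point or a joint stands for the part that bears it (a point fixed in the world has none). Each returns a list of dicts, best first, with "confidence" (0 to 1); they miss things now and then, are a little off and sometimes report something else, mostly with a low value. They report only what shows in the picture. A call takes as long as a camera call. They do not tell look-alikes from the thing itself.
- viewer.silhouettes(name, camera): "mask" (384x512 bool, what is visible of it).
- viewer.pinpoint(name, camera): "at" ([x, y, z] in mm, in the coordinates of the camera as it stood for that picture, good to about 4 mm: a listed point, or the origin of a listed thing).
The state is a dict: "t": time; "joints": joint angles; "joint_velocities": joint speeds; "joint_torque": joint torques, N m; "tcp_pos": TCP position; "tcp_rot": TCP orientation; "contact_force": force on the tool from outside, world axes, zero at the start; "wrist_torque": the same for the moment, N m; "grip_width": opening from 0.0 (shut) to 1.0 (fully open).
Only numpy, scipy, OpenCV 4.12 (cv2) and the standard library are available. Lean on these libraries where they do the work, as an engineer would, in place of code of your own. Each camera call takes 0.05 s, during which the arm holds its last target.

## Working session

There is one attempt and no reset: what is moved stays moved. The work goes in short steps, each a Python script; the robot and the scene stay as the last script left them, time stands still between calls to the robot, and variables do not carry over. Pictures are saved under pics/ and viewed, and the job is handed in when it is done.

```bash
ls; mkdir -p pics; python3 - <<'E'
from cell import robot,grip,kin,viewer
import cv2,numpy as np
for n in ["scene","top","wrist"]:
    im=viewer.read_camera(n); cv2.imwrite(f"pics/a_{n}.png",im[:,:,::-1])
    ci=viewer.camera_info(n); print(n,np.round(ci["camera_matrix"],1).tolist(),np.round(ci["R"],3).tolist(),np.round(ci["t"],1))
    for o in ["case","small_case","clip_near"]:
        for p in viewer.pinpoint(o,n):
            X=np.array(ci["R"]).T@(np.array(p["at"])-np.array(ci["t"])); print(n,o,round(p["confidence"],2),np.round(X,1))
s=robot.observe(); print(s)
E
```

```text
pics
scene [[393.3, 0.0, 252.0], [0.0, 393.3, 193.1], [0.0, 0.0, 1.0]] [[-0.689, -0.724, -0.022], [-0.442, 0.444, -0.779], [0.574, -0.527, -0.626]] [439.4 241.  987.7]
scene case 0.81 [658.1 388.1  -2.8]
scene case 0.73 [533.7 123.7   0.6]
scene small_case 0.75 [ 511.3 -165.7    1.6]Traceback (most recent call last):
  File "<stdin>", line 7, in <module>
ValueError: it knows: case, small_case
```

```bash
python3 - <<'E'
from cell import robot,grip,kin,viewer
import cv2,numpy as np
for n in ["scene","top","wrist"]:
    im=viewer.read_camera(n); cv2.imwrite(f"pics/a_{n}.png",im[:,:,::-1])
    ci=viewer.camera_info(n); print(n,np.round(ci["camera_matrix"],1).tolist(),np.round(ci["R"],3).tolist(),np.round(ci["t"],1))
    for o in ["case","small_case"]:
        for p in viewer.pinpoint(o,n):
            X=np.array(ci["R"]).T@(np.array(p["at"])-np.array(ci["t"])); print(n,o,round(p["confidence"],2),np.round(X,1))
s=robot.observe(); print(s)
E
```

```text
scene [[393.3, 0.0, 252.0], [0.0, 393.3, 193.1], [0.0, 0.0, 1.0]] [[-0.689, -0.724, -0.022], [-0.442, 0.444, -0.779], [0.574, -0.527, -0.626]] [439.4 241.  987.7]
scene case 0.96 [535.4 128.3  -1.4]
scene case 0.79 [655.1 384.7  -1.1]
scene small_case 0.95 [ 515.4 -170.1    2.1]
top [[404.3, 0.0, 251.6], [0.0, 404.3, 186.8], [0.0, 0.0, 1.0]] [[-0.052, -0.999, -0.006], [-0.976, 0.052, -0.212], [0.212, -0.006, -0.977]] [100.  528.9 956.8]
top case 0.86 [654.3 389.8  -0.7]
top case 0.73 [535.7 128.6  -0.7]
top small_case 0.71 [ 5.141e+02 -1.651e+02 -2.000e-01]
wrist [[297.3, 0.0, 255.3], [0.0, 297.3, 190.0], [0.0, 0.0, 1.0]] [[0.363, -0.932, 0.0], [-0.892, -0.348, 0.289], [-0.269, -0.105, -0.957]] [-650.6  -33.2  391.3]
{'t': 0.6, 'joints': array([ 1.15699924,  0.46747792, -0.01163736,  1.60271407,  0.00600445,
        1.07140951, -0.05632611]), 'joint_velocities': array([-0.00102388, -0.0012556 ,  0.00094804,  0.00073767,  0.00131346,
       -0.00062974, -0.00120426]), 'joint_torque': array([-8.84029123e-04, -5.20131791e+01, -1.27705690e-02, -2.43947124e+01,
       -5.66440355e-02,  1.15071141e-02,  3.94412984e-05]), 'tcp_pos': array([ 235.51132046, -605.83047304,  214.60087847]), 'tcp_rot': array([ 2.01890331,  0.3785568 , -2.01894464]), 'contact_force': array([ 0.25555898, -0.86861549, -0.29605702]), 'wrist_torque': array([-0.04060574, -0.03365264, -0.02138089]), 'grip_width': 0.9981507619839183}
```

View pics/a_scene.png

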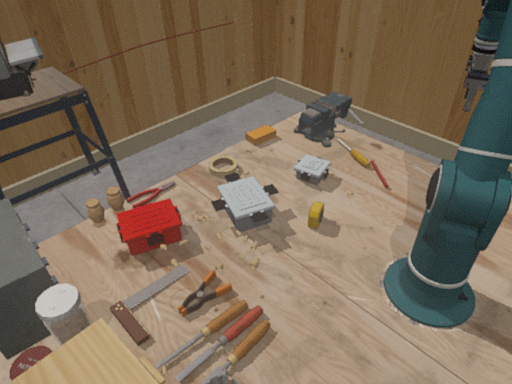

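View pics/a_top.png

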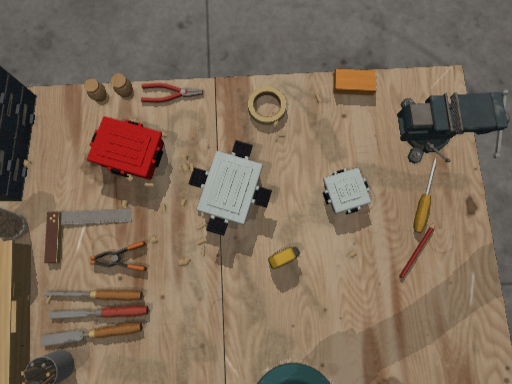

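The big grey case with clips out is at top px (230,188). The red look-alike at (127,148) is to be left alone, and the small grey case is at (348,190). I'll confirm on an enlarged crop and fit the pose.

```bash
cat > h.py <<'E'
from cell import robot,grip,kin,viewer
import cv2,numpy as np
from scipy.spatial.transform import Rotation as Ro
from scipy.optimize import least_squares
def proj(ci,X):
    c=(np.array(ci["R"])@np.atleast_2d(X).T).T+np.array(ci["t"]); K=np.array(ci["camera_matrix"])
    return (c[:,:2]/c[:,2:])*[K[0,0],K[1,1]]+K[:2,2]
def back(ci,uv,z):
    K=np.array(ci["camera_matrix"]);R=np.array(ci["R"]);t=np.array(ci["t"])
    d=R.T@np.linalg.inv(K)@np.array([uv[0],uv[1],1.]); o=-R.T@t
    return o+d*(z-o[2])/d[2]
def c2w(p,X):
    X=np.atleast_2d(X).astype(float); c,s=np.cos(p[2]),np.sin(p[2])
    return np.c_[p[0]+c*X[:,0]-s*X[:,1],p[1]+s*X[:,0]+c*X[:,1],X[:,2]]
def clip_pts(k,a):  # corners of clip in case frame
    n={'near':(-1,0,84),'far':(1,0,84),'left':(0,1,66),'right':(0,-1,66)}[k]
    n,h=np.array([n[0],n[1],0.]),n[2]; t=np.array([-n[1],n[0],0])
    b=n*h+[0,0,68]; e=b+36*(np.sin(a)*n-np.cos(a)*np.array([0,0,1]))
    return np.array([b-23*t,b+23*t,e+23*t,e-23*t])
def draw(im,ci,p,ang,crop,f,name):
    o=cv2.resize(im[crop[1]:crop[3],crop[0]:crop[2],::-1],None,fx=f,fy=f,interpolation=cv2.INTER_CUBIC)
    def pl(P,col):
        q=((proj(ci,c2w(p,P))-[crop[0],crop[1]]+.5)*f).astype(int); cv2.polylines(o,[q.reshape(-1,1,2)],True,col,1)
    pl([[80,62,75],[-80,62,75],[-80,-62,75],[80,-62,75]],(0,0,255))
    for k in ang: pl(clip_pts(k,ang[k]),(0,255,0))
    cv2.imwrite(name,o)
E
python3 - <<'E'
from h import *
im=viewer.read_camera("top"); ci=viewer.camera_info("top")
ims=viewer.read_camera("scene"); cs=viewer.camera_info("scene")
for n,I in(("top",im),("scene",ims)): np.save(f"/tmp/{n}.npy",I)
for s in viewer.silhouettes("case","top"):
    m=np.array(s["mask"]).astype(np.uint8); print(s["confidence"],m.sum(),[int(v.mean()) for v in np.nonzero(m)])
    if abs(np.nonzero(m)[1].mean()-230)<15: M=m
g=im.min(2); L=((g>110)&(cv2.dilate(M,np.ones((3,3)))>0)).astype(np.uint8)
L=cv2.morphologyEx(cv2.morphologyEx(L,cv2.MORPH_CLOSE,np.ones((5,5))),cv2.MORPH_OPEN,np.ones((9,9)))
r=cv2.minAreaRect(np.argwhere(L)[:,::-1].astype(np.float32)); B=cv2.boxPoints(r)
W=np.array([back(ci,b,75) for b in B]); print(np.round(W,1),[np.linalg.norm(W[i]-W[i-1]).round() for i in range(4)])
c=W.mean(0); 
E_=[W[(i+1)%4]-W[i] for i in range(4)]; e=sorted(E_,key=lambda v:-np.linalg.norm(v))[0]; e=e*np.sign(e[0]); p=[c[0],c[1],np.arctan2(e[1],e[0])]
print(np.round(p,3)); np.save("/tmp/p.npy",p)
ang=dict(near=1.57,far=1.57,left=1.57,right=1.57)
draw(im,ci,p,ang,(175,130,285,245),5,"pics/b_top.png")
draw(ims,cs,p,ang,(195,150,295,245),6,"pics/b_scene.png")
E
```

```text
0.68 4258 [186, 229]
0.68 3463 [147, 125]
0.48 248 [148, 241]
[[1091.2  734.8   75. ]
 [1091.2  734.8   75. ]
 [1091.2  734.8   75. ]
 [1091.2  734.8   75. ]] [np.float64(0.0), np.float64(0.0), np.float64(0.0), np.float64(0.0)]
[1091.184  734.821    0.   ]
```

```bash
cat > fit.py <<'E'
from h import *
im=np.load("/tmp/top.npy");ims=np.load("/tmp/scene.npy")
ci=viewer.camera_info("top");cs=viewer.camera_info("scene")
g=im.min(2); L=np.zeros_like(g); L[145:232,185:275]=(g[145:232,185:275]>int(__import__('sys').argv[1]))&((im.max(2).astype(int)-g)[145:232,185:275]<25)
L=cv2.morphologyEx(cv2.morphologyEx(L,cv2.MORPH_CLOSE,np.ones((5,5))),cv2.MORPH_OPEN,np.ones((9,9)))
r=cv2.minAreaRect(np.argwhere(L)[:,::-1].astype(np.float32)); B=cv2.boxPoints(r)
W=np.array([back(ci,b,75) for b in B]); print(np.round(W,1).tolist(),[np.linalg.norm(W[i]-W[i-1]).round() for i in range(4)])
c=W.mean(0); 
E_=[W[(i+1)%4]-W[i] for i in range(4)]; e=sorted(E_,key=lambda v:-np.linalg.norm(v))[0]; e=e*np.sign(e[0]); p=[c[0],c[1],np.arctan2(e[1],e[0])]
print(np.round(p,3)); np.save("/tmp/p.npy",p)
ang=dict(near=1.57,far=1.57,left=1.57,right=1.57)
draw(im,ci,p,ang,(175,130,285,245),5,"pics/b_top.png")
draw(ims,cs,p,ang,(195,150,295,245),6,"pics/b_scene.png")
E
python3 fit.py 110
```

```text
[[477.7, 215.5, 75.0], [638.0, 162.3, 75.0], [590.4, 37.2, 75.0], [433.1, 94.0, 75.0]] [np.float64(129.0), np.float64(169.0), np.float64(134.0), np.float64(167.0)]
[ 5.34792e+02  1.27245e+02 -3.20000e-01]
```

View pics/b_top.png

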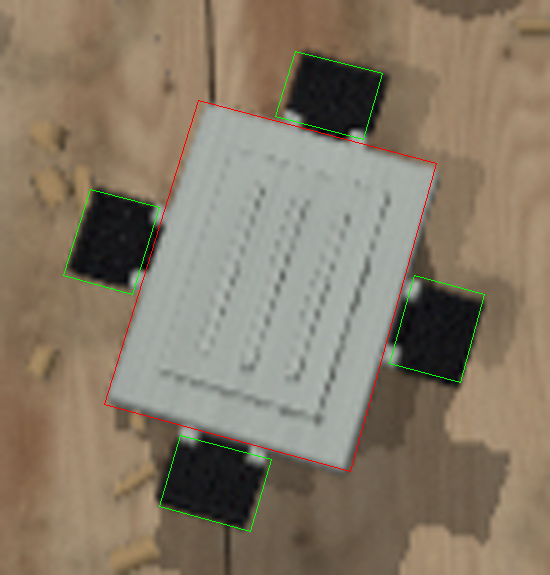

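View pics/b_scene.png

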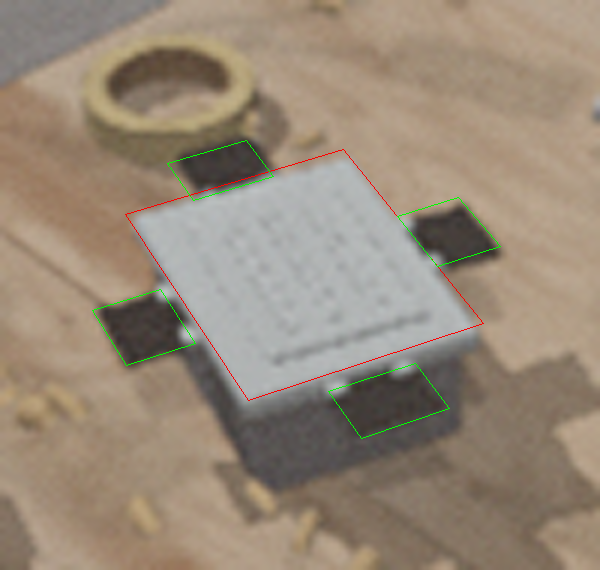

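The overlay fits to about 2 mm, and all four clips are near level. The case is grey, larger, with its clips out, so it is the one meant. Next I check reachability and then do the first clip.

```bash
cat >> h.py <<'E'
N={'near':(-1,0,84),'far':(1,0,84),'left':(0,1,66),'right':(0,-1,66)}
def frame(k,p):
    c,s=np.cos(p[2]),np.sin(p[2]); a=N[k]; n=np.array([c*a[0]-s*a[1],s*a[0]+c*a[1],0])
    return n,np.array([p[0],p[1],0])+n*a[2]   # outward normal, hinge foot
def rots(k,p):
    n,_=frame(k,p); x=np.array([0,0,-1.]); out=[]
    for sg in (1,-1):
        y=sg*np.array([-n[1],n[0],0]); out.append(Ro.from_matrix(np.c_[x,y,np.cross(x,y)]).as_rotvec())
    return out
def pos(k,p,out,z):
    n,h=frame(k,p); return h+n*out+[0,0,z]
E
python3 - <<'E'
from h import *
p=np.load("/tmp/p.npy")
q0=robot.observe()["joints"]
for k in N:
    for r in rots(k,p):
        for o,z in((28,130),(14,42)):
            q=kin.ik(pos(k,p,o,z),r); print(k,np.round(pos(k,p,o,z)),None if q is None else np.round(q,2), None if q is None else np.abs(q-q0).max().round(2))
E
```

```text
near [428. 163. 130.] [ 0.25  0.39 -0.8   2.09  0.39  0.81 -2.68] 2.63
near [442. 158.  42.] [-0.    0.5  -0.5   2.13  0.42  0.6  -2.68] 2.63
near [428. 163. 130.] [ 0.53  0.62 -1.23  2.08  0.72  0.97  0.16] 1.21
near [442. 158.  42.] [ 0.34  0.68 -0.94  2.11  0.81  0.77  0.13] 0.93
far [641.  92. 130.] [ 0.37  0.73 -0.84  1.64  0.61  1.06  0.6 ] 0.83
far [628.  96.  42.] [ 0.36  0.84 -0.82  1.71  0.74  0.93  0.49] 0.81
far [641.  92. 130.] [ 0.05  0.59 -0.35  1.66  0.24  0.94 -2.27] 2.21
far [628.  96.  42.] [-0.02  0.67 -0.25  1.74  0.22  0.76 -2.27] 2.22
left [564. 216. 130.] [ 0.41  0.97 -1.33  1.73  1.    1.28  1.66] 1.71
left [560. 203.  42.] [ 0.43  1.16 -1.34  1.8   1.2   1.27  1.56] 1.62
left [564. 216. 130.] [ 0.26  0.73 -0.98  1.74  0.69  1.06 -1.28] 1.23
left [560. 203.  42.] [ 0.14  0.75 -0.74  1.81  0.66  0.85 -1.25] 1.2
right [505.  38. 130.] [ 0.36  0.42 -0.6   1.99  0.32  0.82 -0.75] 0.8
right [510.  51.  42.] [ 0.24  0.56 -0.5   2.03  0.43  0.66 -0.87] 0.91
right [505.  38. 130.] [ 0.81  0.8  -1.32  1.97  0.89  1.12  1.93] 1.98
right [510.  51.  42.] [ 0.76  1.06 -1.33  2.    1.17  1.17  1.72] 1.78
```

```bash
cat >> h.py <<'E'
def F(): return np.array(robot.observe()["contact_force"])
def flip(k,p,ri,zhi=125,lim=3.0):
    n,h=frame(k,p); r=rots(k,p)[ri]; t0=robot.observe()["t"]
    robot.movep(pos(k,p,27,zhi),r); robot.hold(0.1); f0=F()
    def go(o,z,v): robot.servo_line(pos(k,p,o,z),feed=v); f=F()-f0; return f
    log=[]
    go(27,90,150)
    for o,z in ((27,74),(27,60),(27,50),(23,44)):
        f=go(o,z,60); log.append((o,z,round(float(f@n),1),round(float(f[2]),1)))
        if np.linalg.norm(f)>12: print("STOP",log); return
    o=23
    while o>8:
        o-=1.5 if o>15 else 0.75
        f=go(o,43,30); log.append((o,43,round(float(f@n),1),round(float(f[2]),1)))
        if f@n>lim: break
    print(k,log); print("end",np.round(robot.observe()["tcp_pos"],1),"t",t0,robot.observe()["t"])
def leave(k,p,zhi=125):
    robot.servo_line(pos(k,p,27,45),feed=100); robot.servo_line(pos(k,p,27,zhi),feed=250)
E
python3 - <<'E'
from h import *
p=np.load("/tmp/p.npy")
grip(0.0)
flip('right',p,0)
im=viewer.read_camera("scene"); np.save("/tmp/s1.npy",im)
cv2.imwrite("pics/c_scene.png",cv2.resize(im[130:260,170:320,::-1],None,fx=4,fy=4))
im=viewer.read_camera("wrist");cv2.imwrite("pics/c_wrist.png",im[:,:,::-1]); print(robot.observe()["t"])
E
```

```text
right [(27, 74, 0.1, -0.7), (27, 60, 0.3, -1.3), (27, 50, 0.7, -0.9), (23, 44, -0.6, -1.3), (21.5, 43, 0.5, -0.9), (20.0, 43, 1.9, -1.0), (18.5, 43, 2.1, -2.3), (17.0, 43, 2.0, -2.0), (15.5, 43, 2.0, -2.7), (14.0, 43, 0.4, -2.1), (13.25, 43, 1.5, -1.2), (12.5, 43, 1.8, -2.5), (11.75, 43, 3.0, -2.8), (11.0, 43, 3.6, -0.7)]
end [510.3  53.4  42.9] t 2.1 8.9667
9.0667
```

View pics/c_scene.png

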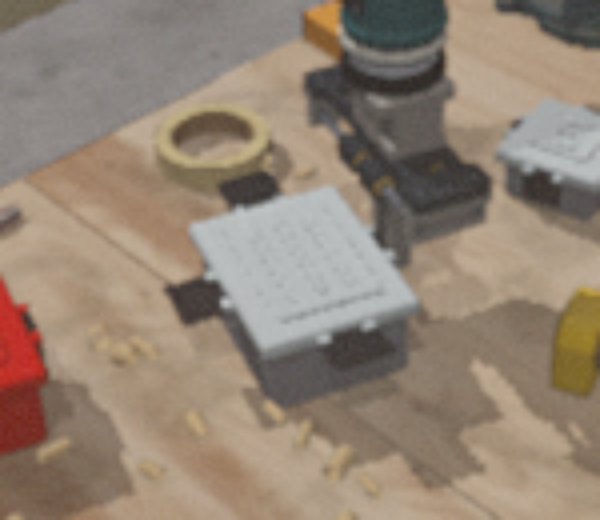

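View pics/c_wrist.png

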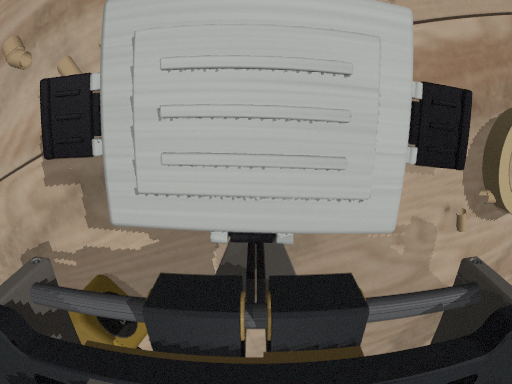

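```bash
python3 - <<'E'
from h import *
p=np.load("/tmp/p.npy"); n,_=frame('right',p)
for o in (10.5,10.1):
    robot.servo_line(pos('right',p,o,43),feed=30); print(o,(F()@n).round(1),np.round(F(),1))
    if F()@n>6: break
leave('right',p)
im=viewer.read_camera("scene"); np.save("/tmp/s1.npy",im)
draw(im,viewer.camera_info("scene"),p,{'right':0.0},(195,150,295,245),6,"pics/d_scene.png")
im=viewer.read_camera("wrist");cv2.imwrite("pics/d_wrist.png",im[:,:,::-1]); print(robot.observe()["t"],F())
E
```

```text
10.5 6.4 [-2.6 -5.9  0.6]
10.2 [ 0.78541591  0.68380509 -0.55780158]
```

View pics/d_scene.png

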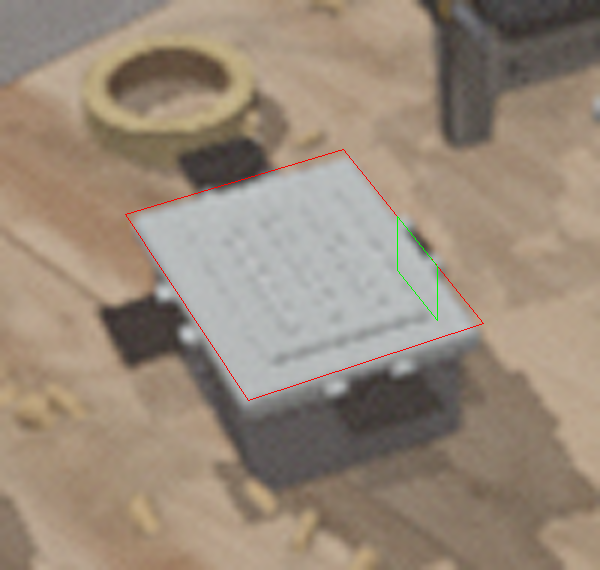

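View pics/d_wrist.png

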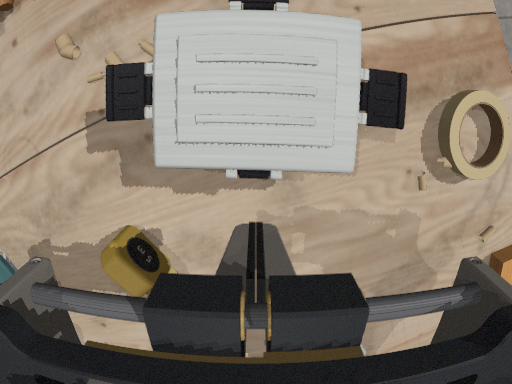

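Right clip is down, with a sharp force rise at its stop, and the lid outline hasn't moved. Now the other three.

```bash
sed -i 's/def flip(k,p,ri,zhi=125,lim=3.0)/def flip(k,p,ri,zhi=125,lim=4.5)/; s/o-=1.5 if o>15 else 0.75/o-=2 if o>13 else 0.6/' h.py
python3 - <<'E'
from h import *
p=np.load("/tmp/p.npy")
for k,ri in (('near',1),):
    flip(k,p,ri); leave(k,p,135)
im=viewer.read_camera("scene")
draw(im,viewer.camera_info("scene"),p,{'near':0.0},(195,150,295,245),6,"pics/e_scene.png")
im=viewer.read_camera("wrist");cv2.imwrite("pics/e_wrist.png",im[:,:,::-1]); print(robot.observe()["t"],F())
E
```

```text
near [(27, 74, -0.9, -0.5), (27, 60, -1.5, 0.4), (27, 50, -0.9, 0.0), (23, 44, -1.2, -0.5), (21, 43, -0.2, 0.2), (19, 43, 0.4, -0.8), (17, 43, 0.8, -1.2), (15, 43, -0.5, -0.2), (13, 43, 0.8, -0.6), (12.4, 43, 0.1, -2.2), (11.8, 43, 2.7, -0.7), (11.200000000000001, 43, 3.7, 0.5), (10.600000000000001, 43, 6.0, 2.5)]
end [443.6 157.4  42.9] t 10.2 15.325
16.25 [ 0.25235583 -0.61744744  0.39152292]
```

View pics/e_scene.png

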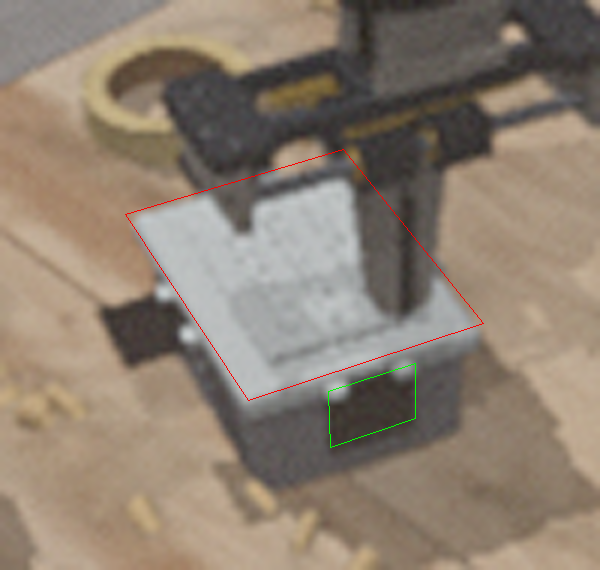

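View pics/e_wrist.png

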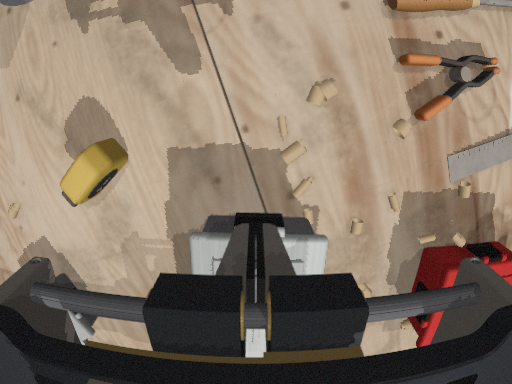

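```bash
python3 - <<'E'
from h import *
p=np.load("/tmp/p.npy")
flip('left',p,1); leave('left',p,135)
im=viewer.read_camera("scene")
draw(im,viewer.camera_info("scene"),p,{'left':0.0},(195,150,295,245),6,"pics/f_scene.png")
print(robot.observe()["t"],F())
E
```

```text
left [(27, 74, -0.8, -0.4), (27, 60, 0.8, -1.5), (27, 50, 1.1, -0.1), (23, 44, 1.3, -0.6), (21, 43, 2.1, -0.3), (19, 43, 1.1, -1.2), (17, 43, 1.7, -1.6), (15, 43, 1.5, -0.9), (13, 43, 1.6, -0.5), (12.4, 43, 1.4, -0.8), (11.8, 43, 4.2, -2.6), (11.200000000000001, 43, 5.1, -4.9)]
end [559.3 201.4  43.1] t 16.25 21.35
22.2167 [ 0.52408586  0.35602948 -0.15921266]
```

View pics/f_scene.png

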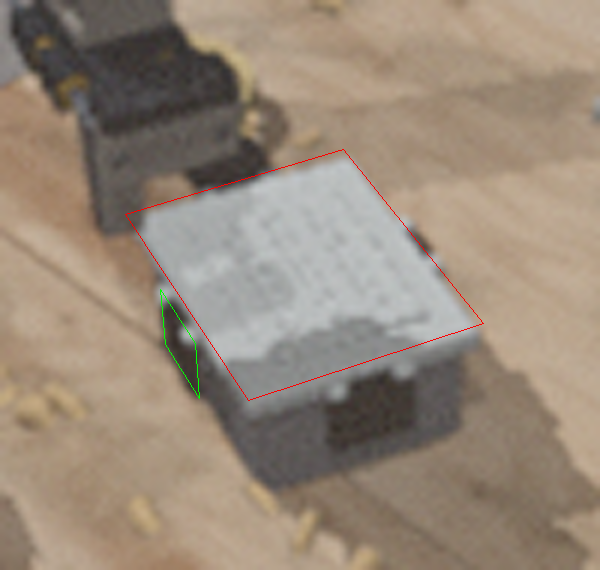

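```bash
python3 - <<'E'
from h import *
p=np.load("/tmp/p.npy");ci=viewer.camera_info("top")
n,h=frame('far',p); t=np.array([-n[1],n[0],0])
for uv in ((262,125),(255,121),(250,115),(267,127),(248,106)):
    X=back(ci,uv,0); print(uv,np.round(X),"out",((X-h)@n).round(),"tan",((X-h)@t).round())
flip('far',p,0); leave('far',p,135)
robot.servo_line(pos('far',p,60,250),feed=300)
q=robot.observe()["joints"].copy(); q[0]-=0.8; robot.goto_joints(q)
for nme,cr,f in (("scene",(195,150,295,245),6),("top",(175,130,285,245),5)):
    im=viewer.read_camera(nme); draw(im,viewer.camera_info(nme),p,dict.fromkeys(N,0.0) ,cr,f,f"pics/g_{nme}.png")
    cv2.imwrite(f"pics/gf_{nme}.png",im[:,:,::-1])
for s in viewer.pinpoint("small_case","top"): print(np.array(ci["R"]).T@(np.array(s["at"])-ci["t"]),s["confidence"])
print(robot.observe()["t"],F())
E
```

```text
(262, 125) [718.  34.   0.] out 119.0 tan -31.0
(255, 121) [730.  52.   0.] out 125.0 tan -9.0
(250, 115) [749.  65.   0.] out 138.0 tan 8.0
(267, 127) [711.  21.   0.] out 117.0 tan -46.0
(248, 106) [775.  69.   0.] out 163.0 tan 21.0
far [(27, 74, -0.1, 0.1), (27, 60, -0.1, -0.3), (27, 50, 1.0, 1.0), (23, 44, 0.2, 1.0), (21, 43, -1.0, -0.0), (19, 43, 1.5, -0.1), (17, 43, 1.5, -1.1), (15, 43, 0.8, -0.7), (13, 43, -0.4, -0.4), (12.4, 43, 2.0, -0.5), (11.8, 43, 2.4, -1.4), (11.200000000000001, 43, 4.6, -3.0)]
end [625.8  97.1  43.1] t 22.2167 27.5083
[ 5.13498921e+02 -1.65219898e+02  9.93746354e-02] 0.72
30.9333 [-0.86401412  0.23744658 -0.74401018]
```

View pics/g_scene.png

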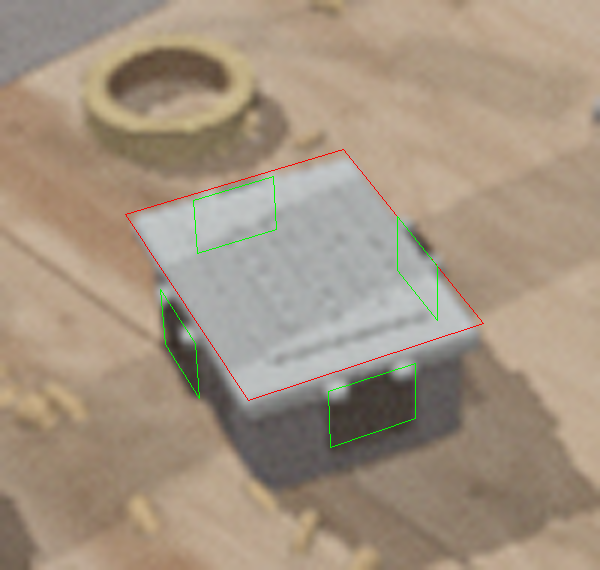

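View pics/g_top.png

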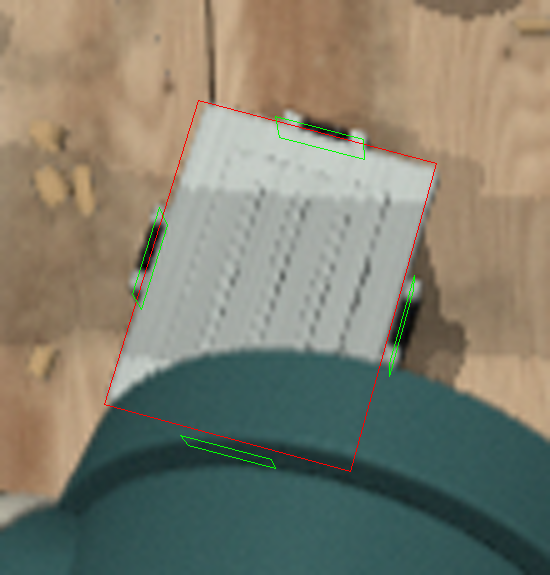

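View pics/gf_top.png

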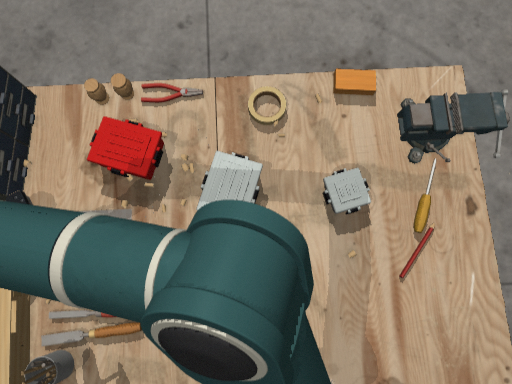

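```bash
python3 - <<'E'
from h import *
p=np.load("/tmp/p.npy")
print(np.round(robot.observe()["tcp_pos"]))
q=robot.observe()["joints"].copy(); q[0]+=1.9; robot.goto_joints(q); print(np.round(robot.observe()["tcp_pos"]))
im=viewer.read_camera("top"); draw(im,viewer.camera_info("top"),p,{},(175,130,285,245),5,"pics/h_top.png")
cv2.imwrite("pics/hf_top.png",im[:,:,::-1])
im=viewer.read_camera("scene"); cv2.imwrite("pics/hf_scene.png",im[:,:,::-1])
print(robot.observe()["t"])
E
```

```text
[410. 537. 249.]
[ 377. -561.  249.]
34.85
```

View pics/h_top.png

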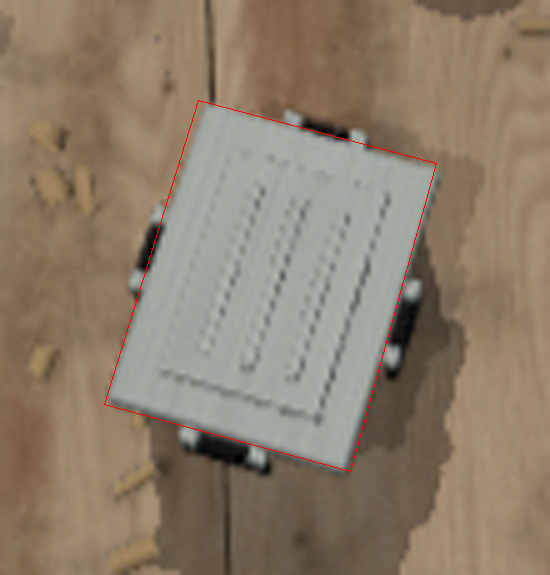

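View pics/hf_scene.png

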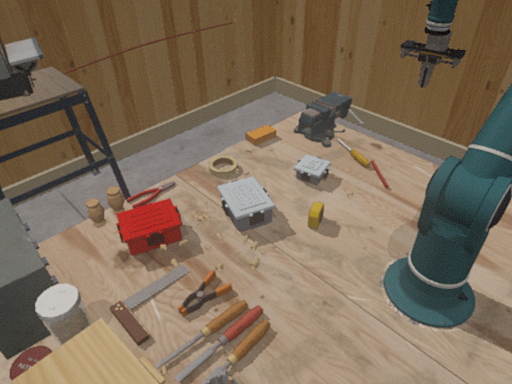

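All four clips show only as thin black strips by the lid edge. The lid still sits on its first-fitted outline, and nothing else has moved.

```bash
python3 -c "
from cell import robot
robot.job_done()"
```

```text
the job is handed in; nothing more can be done
```

I flipped all four clips (right, near, left, far) down against the sides of the larger grey case and handed the job in at about 35 s. I used the shut fingertips to press each clip down from above, then pushed it inward until the force rose to about 4.6–6.4 N at its stop.

- **Clips:** in the last top picture all four show only as thin black strips beside the lid. I could not see the far clip face-on. I take it to be flat because its strip looks like the others and its stop came at about the same depth (within about 0.7 mm).
- **Case:** the lid still lies on the outline I fitted at the start, to within about 1 pixel (roughly 2–3 mm), so I saw no shift or tipping.
- **Everything else:** the networks put the small case within 1 mm of its first position. The red look-alike was not touched. The arm stood clear of everything, and no check failed or disagreed.

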